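# Post the spent battery into the return box

## Robot

A 6-joint arm with a two-finger parallel gripper is mounted at the origin on a cart in front of the work surface, level with it; the furniture and walls round the work are solid. World frame = base frame: x ahead of the robot, y to its left, z up, the work surface at z = 0. Lengths are in m, angles in rad, forces in N, time in s.
With the tool pointing down it reaches from about 0.35 to 0.775 m from the base axis. Payload 7.3 kg.
Tool frame: the origin (TCP) lies at the very end of the fingers, on their centre line; the grasp point (between the pads) lies 19 mm behind it; x points along the fingers, y is the direction in which the jaws open and shut, and the axes are right-handed (so a half turn about x gives the same grasp; the last joint's range is limited). The gripper opens to 92 mm and grips with 3 to 60 N. Pads are 19 mm wide; open, the fingers measure 130 mm over their backs; the gripper's body (75 mm by 190 mm) begins 47 mm behind the grasp point.
Start: joints at [1.111, 0.342, 1.524, -0, 1.275, -0.146], TCP at [0.162, 0.499, 0.227] pointing down, gripper open.
Joint ranges: [-2.53, 2.53], [-0.77, 2.02], [0.04, 2.7], [-1, 4.14], [0.28, 2.66], [-3.11, 3.11]. Speed limits (rad/s): [2.57, 2.57, 3.14, 3.14, 3.14, 3.14].

## Interface

Orientations are given as [roll, pitch, yaw] about the fixed x, y, z axes, in that order (R = Rz(yaw) Ry(pitch) Rx(roll)).
In Python, from cell import robot gives the robot as it stands.
- The arm moves only by the tool play_rows, never from a script. Its argument "moves" is a list that holds one entry, the list of rows, each a list of 5 numbers: the shift along the tool's x, y, z in m, then the turn about the tool's x in degrees, then the opening, from -1 (shut) to 1 (fully open), so that 0 is half open. A call has exactly 10 rows; each row shifts and turns the pose as measured when the row begins, along the tool's axes as they then stand; what a row does not reach is not made up. A row lasts 1/10 s, in which the tool goes at most 50 mm and 8.59 degrees, less where a joint would pass 70% of its speed; a pose out of reach is approached as far as the arm can. A call with a gripper value outside its range is refused whole. The fingers move at their own pace and stop on an object; "grip_force" is the grip in N (left out, the last holds). Time passes only in rows, so rows that do not move let the fingers close, or fill a call up. It gives the time, the measured TCP pose, the force and the opening at its end, in the units of the state.
- robot.observe(): the state, without advancing time (a new reading comes with each control period).
- robot.read_camera(name): name is "side" or "top"; returns the picture (384x512x3 uint8, red, green, blue); there is no depth.
- robot.get_calibration(name): a dict with "mtx" (3x3 intrinsics, pixels), "k1" (the pictures are not rectified: a ray, as slopes to the right and down, at radius r is drawn at 1 + k1 r^2 times it, then the intrinsics apply), "view" (4x4, takes a point from world to camera coordinates). Camera axes: x right, y up, looking along -z (the intrinsics and any distortion apply to the point x, -y, -z); pixel columns grow to the right and rows downward; lengths in m; the calibration is good to about 2 mm. A picture is of the moment at which its call begins. get_calibration takes no time and is no camera call.
- robot.hand_in(): hands the job in, once; it reports no verdict.
Trained networks look in the newest picture that a camera, given by its name, has taken for a name from the list of things; names that differ only in an ending like _2 or _b are one class to them, and where a whole thing is asked for, a point or a joint stands for the part that bears it (a point fixed in the world has none). Each returns a list of dicts, best first, with "score" (0 to 1); they miss things now and then, are a little off and sometimes report something else, mostly with a low value. They report only what shows in the picture. A call takes as long as a camera call. They do not tell look-alikes from the thing itself.
- robot.spot_in(camera, label): "point" ([column, row] in pixels, amid what is visible of it).
The state is a dict: "time": time; "qpos": joint angles; "qvel": joint speeds; "joint_efforts": joint torques, N m; "tool_pos": TCP position; "tool_rot": TCP orientation; "contact_force": force on the tool from outside, world axes, zero at the start; "torque": the same for the moment, N m; "opening": finger opening in m.
Only numpy, scipy, OpenCV 4.12 (cv2) and the standard library are available. Lean on these libraries where they do the work, as an engineer would, in place of code of your own. Each camera call takes 0.05 s, during which the arm holds its last target.

## Task

Take the spent battery cartridge (the one with the orange tab) out of its stand and post it, tab uppermost, through the slot in the lid of the battery return box, pushing it past the sprung flap until it drops right inside. It is a battery, so press gently: find the slot by feel and never lean hard on the box with it. Leave the good battery (blue tab) standing in its place.

Things in the scene. Friction and masses are not known exactly. Their poses are not given: they have to be found in the camera images.
- spent_battery: spent flat battery cartridge, about 0.13 kg: grey hard case 10 (x) x 60 (y) x 50 (z) mm with an orange band; on top in its middle an orange tab 10 x 26 x 40 mm, so 90 mm tall in all. Origin at the centre of the underside, z up through the tab, x through the thickness. It stands upright in one of the stand's pockets.
- spent_battery_top (a point): the middle of the top edge of the orange tab, 90 mm above the spent battery's underside
- good_battery: a cartridge of the same shape with a blue band and tab, standing in the stand's other pocket; stays there
- stand: black stand fixed to the bench, base 130 (x) x 90 (y) x 8 mm, origin at the centre of its underside. Two pockets at x = -40 and +40 mm (either may hold the spent battery), floor at 8 mm, walls up to 26 mm; a battery stands in it with about 1 mm of play, its thickness along the stand's x, its width along the stand's y.
- return_box: grey sheet steel box fixed to the bench, 120 (x) x 150 (y) x 140 (z) mm, hollow, floor 4 mm; origin at the centre of its underside, z up. On its lid lies a yellow insert, 60 (x) x 122 (y) x 5 mm, top at z = 145 mm, with a slot 62 mm long (y) x 13 mm wide (x) and, centred round the slot, a raised rim 5 mm high, 100 (y) x 21 (x) mm inside, 106 x 27 mm outside.
- slot_nominal (a point): point of the box at the middle of its lid, z = 145 mm, level with the insert's top face inside the rim. The insert is clamped in long holes: the middle of slot and rim lies anywhere up to 14 mm to either side of this point along the box's y (in x centred; it does not move in use). That offset is in no measured pose: find it by feel (as by the rim's inner faces) or by sight.
- flap_pivot (a point): pivot of the sprung two-prong flap, 14 mm to +x of slot_nominal, 9 mm below it. The flap swings down as the case enters and presses on its face with 3 to 7 N, holding a released cartridge. Once the case's shoulders are about 27 mm below the insert's top (tab 13 mm proud) the prongs clear the case beside the tab and it falls to the box floor: push the tab until it drops.
There are look-alikes about, which are no part of the job. What is shaped like the spent_battery but purple or turquoise is not meant.

How it is judged:
By the outcome, as a careful person would: the job done as asked, in the order asked, and still so for the second after the job is handed in, with the robot touching nothing.
It also fails if it takes over 61 s, if anything falls off the work surface, if the arm or the gripper's body presses on something with over 40 N, if the wrist force passes 120 N, or if a joint passes its speed limit or range.

## Working session

There is one attempt and no reset: what is moved stays moved. The work goes in short steps, Python scripts to look and compute and a tool call to move; the robot and the scene stay as the last step left them, time stands still between calls to the robot, and variables do not carry over. Pictures are saved under pics/ and viewed, and the job is handed in when it is done.

Besides the shell and the picture viewer there is one more tool, called after "Request:" as name(argument=value, ...) on one line, values as JSON. play_rows: Moves the arm, as the interface text tells. Its arguments: {"type":"object","properties":{"moves":{"type":"array"},"grip_force":{"type":"number"}},"required":["moves"]}

```bash
ls; mkdir -p pics; python3 - <<'E'
from cell import robot
import cv2
s=robot.observe()
for k,v in s.items(): print(k,v)
for c in ("side","top"):
    im=robot.read_camera(c); cv2.imwrite(f"pics/{c}0.png",im[:,:,::-1])
    cal=robot.get_calibration(c); print(c,cal)
    for l in ("spent_battery","good_battery","stand","return_box"):
        print(l,robot.spot_in(c,l))
E
```

```text
pics
time 0.0
qpos [ 1.11098758e+00  3.42714675e-01  1.52499682e+00 -9.47636421e-06
  1.27543494e+00 -1.46037095e-01]
qvel [ 0.00032929 -0.00104884 -0.00047073 -0.00107388  0.0007194   0.00139759]
joint_efforts [ 1.07210446e-03 -4.31241131e+01 -2.44225788e+01  7.18824542e-02
  5.58572123e-02 -1.28434071e-04]
tool_pos [0.16185661 0.49899614 0.22605621]
tool_rot [-1.71100147  1.56924251 -2.02477036]
contact_force [ 0.09300886 -0.06613242  0.07507385]
torque [-0.0437229  -0.01993584 -0.04097719]
opening 0.0917139183077553
side {'mtx': array([[369.12155611,   0.        , 249.5809954 ],
       [  0.        , 369.12155611, 189.62396801],
       [  0.        ,   0.        ,   1.        ]]), 'k1': -0.09798072120744322, 'view': array([[-0.99817067, -0.06040387, -0.0025859 ,  0.55440033],
       [ 0.02033641, -0.37572202,  0.92650925, -0.01099824],
       [-0.05693633,  0.92476177,  0.3762631 , -1.06782233],
       [ 0.        ,  0.        ,  0.        ,  1.        ]])}
spent_battery [{'point': [242.5, 201.6], 'score': 0.86}, {'point': [242.7, 264.1], 'score': 0.85}, {'point': [278.0, 215.1], 
[... 265 characters left out ...]
1931624, 192.07229359],
       [  0.        ,   0.        ,   1.        ]]), 'k1': -0.11309903664957648, 'view': array([[ 0.01522995, -0.9998716 ,  0.00498223,  0.217566  ],
       [ 0.98405908,  0.01587173,  0.17713217, -0.56785708],
       [-0.1771885 ,  0.0022051 ,  0.98417446, -0.92304224],
       [ 0.        ,  0.        ,  0.        ,  1.        ]])}
spent_battery [{'point': [229.1, 227.0], 'score': 0.58}, {'point': [271.9, 193.4], 'score': 0.47}, {'point': [169.9, 201.7], 'score': 0.47}]
good_battery [{'point': [209.9, 197.0], 'score': 0.68}]
stand [{'point': [220.1, 211.9], 'score': 0.89}, {'point': [226.0, 222.3], 'score': 0.47}]
return_box [{'point': [335.4, 173.8], 'score': 0.92}]
```

View pics/side0.png

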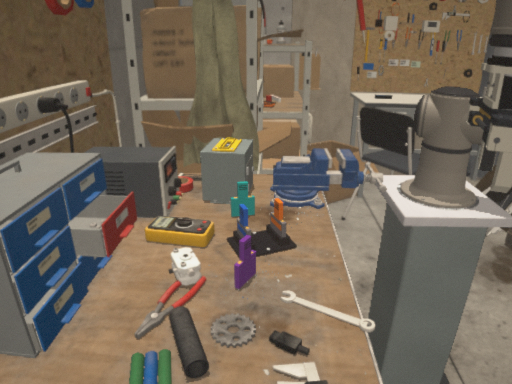

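View pics/top0.png

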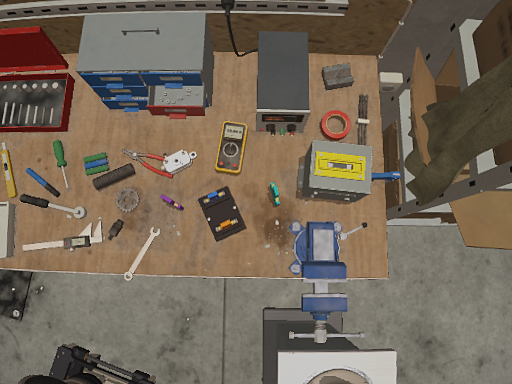

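```bash
python3 - <<'E'
import cv2
a=cv2.imread("pics/top0.png"); 
b=cv2.resize(a[150:260,150:290],None,fx=5.5,fy=5.4,interpolation=cv2.INTER_CUBIC); cv2.imwrite("pics/topA.png",b)
b=cv2.resize(a[110:230,260:400],None,fx=5,fy=5,interpolation=cv2.INTER_CUBIC); cv2.imwrite("pics/topB.png",b)
a=cv2.imread("pics/side0.png"); 
b=cv2.resize(a[110:300,160:360],None,fx=3.1,fy=3.1,interpolation=cv2.INTER_CUBIC); cv2.imwrite("pics/sideA.png",b)
E
```

```text
(no output)
```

View pics/topA.png

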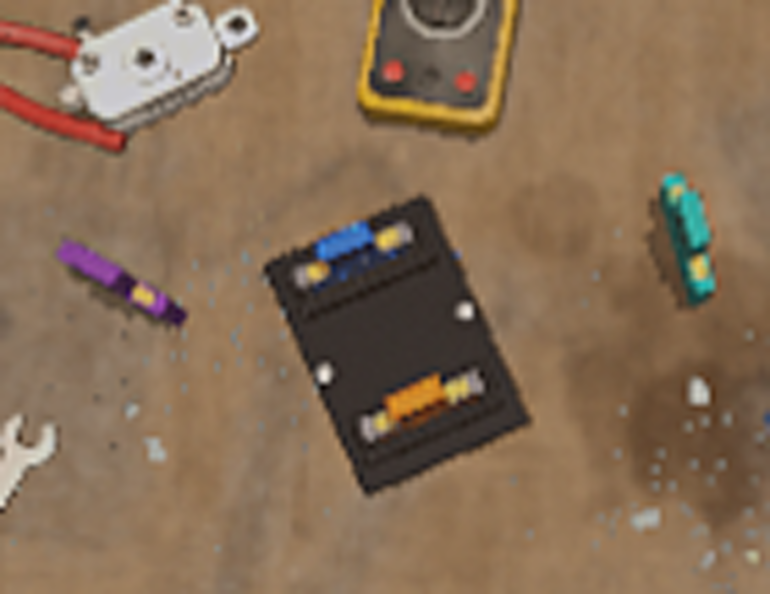

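View pics/topB.png

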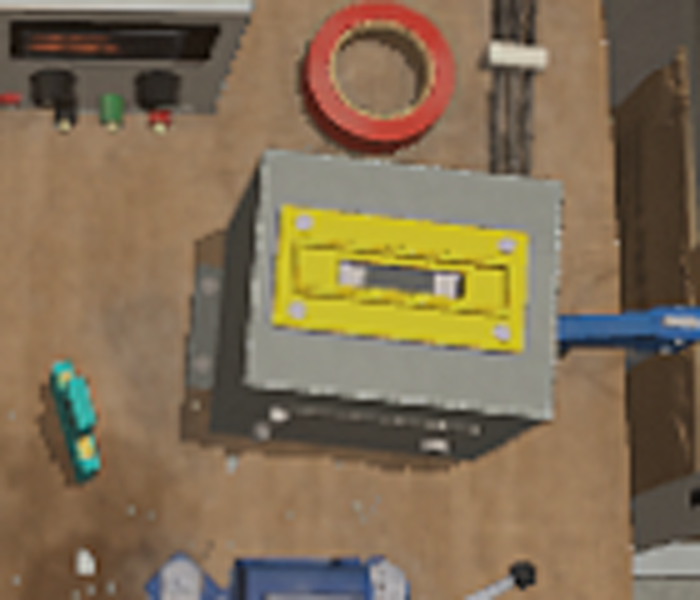

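View pics/sideA.png

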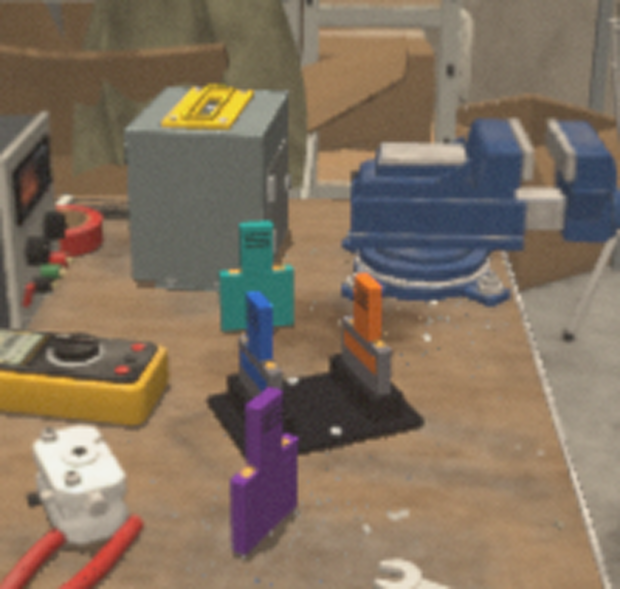

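```bash
cat > h.py <<'E'
import numpy as np, cv2
from cell import robot
def proj(c,P):
    cal=robot.get_calibration(c); V=cal['view'];P=np.atleast_2d(P)
    q=P@V[:3,:3].T+V[:3,3]; x=q[:,0]/-q[:,2]; y=-q[:,1]/-q[:,2]
    f=1+cal['k1']*(x*x+y*y); M=cal['mtx']
    return np.c_[M[0,0]*x*f+M[0,2],M[1,1]*y*f+M[1,2]]
def unproj(c,px,z):
    cal=robot.get_calibration(c); V=cal['view'];M=cal['mtx'];px=np.atleast_2d(px).astype(float)
    d=np.array([cal['k1'],0,0,0,0])
    # their model: distort = 1+k1 r^2, same as OpenCV k1
    u=cv2.undistortPointsIter(px.reshape(-1,1,2),M,d,None,None,(3,100,1e-10)).reshape(-1,2)
    r=np.c_[u[:,0],-u[:,1],-np.ones(len(u))]@V[:3,:3]
    C=-V[:3,:3].T@V[:3,3]
    return C+r*((z-C[2])/r[:,2])[:,None]
def ortho(im,c,x0,x1,y0,y1,z,mm=0.5):
    # rows: x from x1 down to x0 ; cols: y from y1 down to y0  (like top picture)
    xs=np.arange(x1,x0,-mm/1000); ys=np.arange(y1,y0,-mm/1000)
    X,Y=np.meshgrid(xs,ys,indexing='ij')
    p=proj(c,np.c_[X.ravel(),Y.ravel(),np.full(X.size,z)]).astype(np.float32)
    return cv2.remap(im,p[:,0].reshape(X.shape),p[:,1].reshape(X.shape),cv2.INTER_CUBIC)
E
python3 - <<'E'
from h import *
for c in('top','side'):
    V=robot.get_calibration(c)['view']; print(c,-V[:3,:3].T@V[:3,3])
im=cv2.imread('pics/top0.png')
B=np.array([[283,206],[530,235],[521,352],[273,325]])/5+[260,110]
print(unproj('top',B-0.5+0.1,0.145))
L=np.array([[265,150],[563,182],[550,418],[247,385]])/5+[260,110]
print(unproj('top',L,0.140))
print('slot',unproj('top',np.array([[401,280]])/5+[260,110],0.145))
S=np.array([[265,266],[425,196],[528,422],[369,494]])/[5.5,5.4]+150
print('stand',unproj('top',S,0.008))
T=np.array([[384,394],[437,374],[317,242],[367,224]])/[5.5,5.4]+150
print('tab',unproj('top',T,0.098))
E
```

```text
top [0.39193892 0.22858634 1.0079364 ]
side [0.49281194 1.01683691 0.41340573]
[[ 0.65172489  0.07746311  0.145     ]
 [ 0.63978394 -0.04423447  0.145     ]
 [ 0.58115663 -0.03725967  0.145     ]
 [ 0.59223224  0.08334136  0.145     ]]
[[ 0.68072783  0.08398477  0.14      ]
 [ 0.66786115 -0.06479275  0.14      ]
 [ 0.54896064 -0.05280495  0.14      ]
 [ 0.56269062  0.09453314  0.14      ]]
slot [[0.61476229 0.01956687 0.145     ]]
stand [[0.54946478 0.37969083 0.008     ]
 [0.5869348  0.30082622 0.008     ]
 [0.47257816 0.24704649 0.008     ]
 [0.43536859 0.32412443 0.008     ]]
tab [[0.47701716 0.31017948 0.098     ]
 [0.48659016 0.28664074 0.098     ]
 [0.54692163 0.34284036 0.098     ]
 [0.55575072 0.32035768 0.098     ]]
```

```bash
python3 - <<'E'
from h import *
im=cv2.imread('pics/top0.png')
x1,y1=0.70,0.11
o=ortho(im,'top',0.54,x1,-0.08,y1,0.145,0.25); 
cv2.imwrite('pics/orthoBox.png',o)
hsv=cv2.cvtColor(o,cv2.COLOR_BGR2HSV)
m=((hsv[...,0]>22)&(hsv[...,0]<35)&(hsv[...,1]>150)&(hsv[...,2]>110)).astype(np.uint8)
m=cv2.morphologyEx(m,cv2.MORPH_CLOSE,np.ones((61,61)))
cs,_=cv2.findContours(m,cv2.RETR_EXTERNAL,cv2.CHAIN_APPROX_NONE); k=max(cs,key=cv2.contourArea)
r=cv2.minAreaRect(k); print('insert',x1-r[0][1]*.00025,y1-r[0][0]*.00025,np.array(r[1])*.25,r[2])
# stand
x1,y1=0.62,0.41
o2=ortho(im,'top',0.40,x1,0.21,y1,0.008,0.25);cv2.imwrite('pics/orthoStand.png',o2)
g=o2.max(2); m=(g<75).astype(np.uint8); m=cv2.morphologyEx(m,cv2.MORPH_CLOSE,np.ones((81,81)));m=cv2.morphologyEx(m,cv2.MORPH_OPEN,np.ones((41,41)))
cs,_=cv2.findContours(m,cv2.RETR_EXTERNAL,cv2.CHAIN_APPROX_NONE); k=max(cs,key=cv2.contourArea)
r=cv2.minAreaRect(k); print('stand',x1-r[0][1]*.00025,y1-r[0][0]*.00025,np.array(r[1])*.25,r[2])
o3=ortho(im,'top',0.43,0.60,0.23,0.39,0.098,0.25);cv2.imwrite('pics/orthoTab.png',o3)
print(o.shape,o2.shape,o3.shape)
E
```

```text
insert 0.6166586837768554 0.020703720092773437 [122.306427   60.4828949] 5.345445156097412
stand 0.5123005905151368 0.314381233215332 [129.44226074  89.57666016] 64.53665161132812
(640, 760, 3) (880, 800, 3) (680, 640, 3)
```

View pics/orthoBox.png

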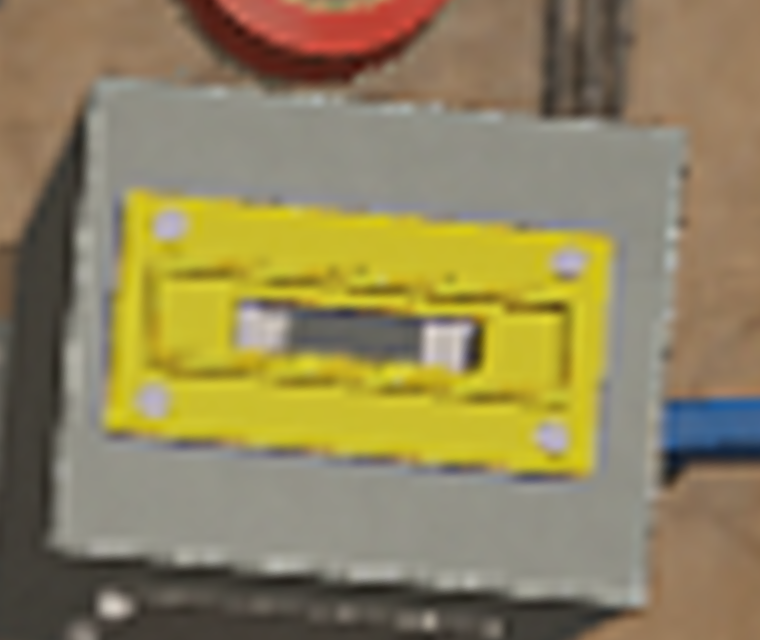

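View pics/orthoTab.png

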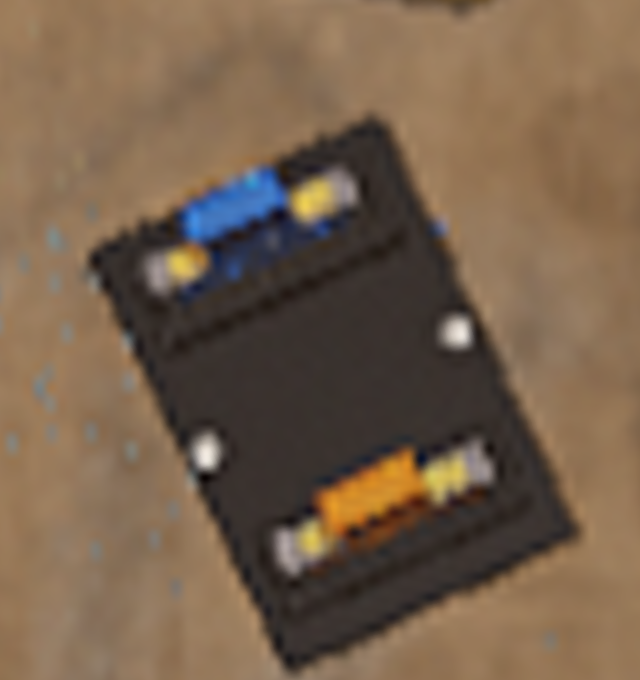

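```bash
cat >> h.py <<'E'
from scipy.spatial.transform import Rotation as Ro
def boxpts(c,yaw,h,z0,z1):
    u=np.array([np.cos(yaw),np.sin(yaw)]);w=np.array([-u[1],u[0]])
    return np.array([[*(np.array(c)+sx*h[0]*u+sy*h[1]*w),z] for z in(z0,z1) for sx,sy in((-1,-1),(1,-1),(1,1),(-1,1))])
def draw(im,cam,P,col):
    p=np.round(proj(cam,P)*16*4+16*1.5).astype(int)
    for a,b in[(0,1),(1,2),(2,3),(3,0),(4,5),(5,6),(6,7),(7,4),(0,4),(1,5),(2,6),(3,7)]:
        cv2.line(im,tuple(int(v) for v in p[a]),tuple(int(v) for v in p[b]),col,1,cv2.LINE_AA,4)
def R(): return Ro.from_euler('xyz',robot.observe()['tool_rot']).as_matrix()
E
cat > ov.py <<'E'
from h import *
import sys
th=np.radians(25.5); c=np.array([0.4770,0.2976])
thb=np.radians(-5.35); cb=np.array([0.6165,0.0205])
def ov(cam,src,tag):
    im=cv2.resize(cv2.imread(src),None,fx=4,fy=4,interpolation=cv2.INTER_CUBIC)
    draw(im,cam,boxpts(c,th,(.005,.013),.058,.098),(255,255,255))
    draw(im,cam,boxpts(c,th,(.005,.03),.008,.058),(0,255,0))
    draw(im,cam,boxpts(cb,thb,(.03,.061),.140,.145),(255,0,0))
    draw(im,cam,boxpts(cb,thb,(.0065,.031),.1449,.145),(0,0,255))
    for i,P in enumerate(((*c,.06),(*cb,.145))):
        p=(proj(cam,P)[0]*4).astype(int); x=max(p[0]-200,0);y=max(p[1]-180,0)
        cv2.imwrite(f'pics/{tag}_{cam}{i}.png',cv2.resize(im[y:y+360,x:x+400],None,fx=1.6,fy=1.6))
for cam in('top','side'): ov(cam,f'pics/{cam}0.png','ov')
E
python3 ov.py; python3 - <<'E'
from h import *
print(np.round(R(),4))
# vise top
for px in((320,225),(320,280),(340,240)): print(unproj('top',px,.15))
E
```

```text
[[ 0.      0.3087  0.9512]
 [ 0.      0.9512 -0.3087]
 [-1.      0.      0.    ]]
[[0.47086761 0.07210884 0.15      ]]
[[0.34478205 0.07332577 0.15      ]]
[[0.4364574  0.02561842 0.15      ]]
```

```bash
python3 -c "
import cv2,numpy as np
a=[cv2.resize(cv2.imread('pics/ov_%s.png'%t),(400,300)) for t in('top0','top1','side0','side1')]
cv2.imwrite('pics/ovall.png',np.vstack([np.hstack(a[:2]),np.hstack(a[2:])]))"
```

```text
(no output)
```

View pics/ovall.png

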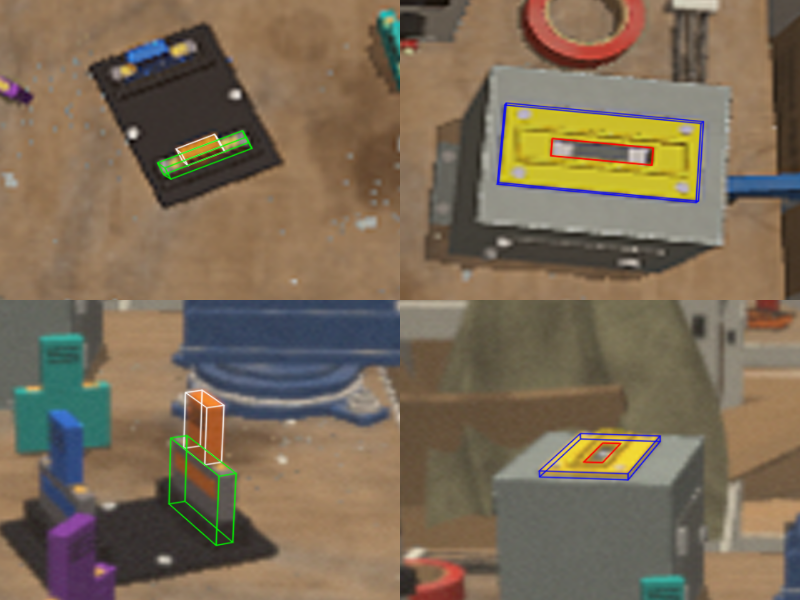

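```bash
cat >> h.py <<'E'
def plan(P,yaw_deg,n,s=None,turn_n=None,op=None):
    s=s or robot.observe(); Rm=Ro.from_euler('xyz',s['tool_rot']).as_matrix()
    p=np.array(s['tool_pos']); P=np.array(P,float)
    cur=np.degrees(np.arctan2(Rm[1,1],Rm[0,1])); dy=(yaw_deg-cur+90)%180-90
    print('t',round(s['time'],2),'pos',p.round(4),'yaw',round(cur,2),'tilt',Rm[:2,0].round(4),'dyaw',round(dy,2),'F',np.round(s['contact_force'],1),'op',round(s['opening'],4))
    step=(P-p)/n; t=-dy/n
    rows=[]
    for i in range(n):
        a=np.radians(-t*i); Rz=np.array([[np.cos(a),-np.sin(a),0],[np.sin(a),np.cos(a),0],[0,0,1]])
        d=(Rz@Rm).T@step
        rows.append([*np.round(d,4).tolist(),round(t,2)])
    for r in rows: print(r)
E
python3 - <<'E'
from h import *
plan((.477,.2976,.20),25.5,10)
E
```

```text
t 0.5 pos [0.162  0.4994 0.2267] yaw 72.02 tilt [0. 0.] dyaw -46.52 F [-0.6 -0.2 -0.3] op 0.092
[0.0027, -0.0095, 0.0362, np.float64(4.65)]
[0.0027, -0.0065, 0.0368, np.float64(4.65)]
[0.0027, -0.0035, 0.0372, np.float64(4.65)]
[0.0027, -0.0005, 0.0374, np.float64(4.65)]
[0.0027, 0.0026, 0.0373, np.float64(4.65)]
[0.0027, 0.0056, 0.037, np.float64(4.65)]
[0.0027, 0.0086, 0.0364, np.float64(4.65)]
[0.0027, 0.0115, 0.0356, np.float64(4.65)]
[0.0027, 0.0143, 0.0345, np.float64(4.65)]
[0.0027, 0.0171, 0.0333, np.float64(4.65)]
```

Request:
play_rows(moves=[[[0.0027,-0.0095,0.0362,4.65,0],[0.0027,-0.0065,0.0368,4.65,0],[0.0027,-0.0035,0.0372,4.65,0],[0.0027,-0.0005,0.0374,4.65,0],[0.0027,0.0026,0.0373,4.65,0],[0.0027,0.0056,0.037,4.65,0],[0.0027,0.0086,0.0364,4.65,0],[0.0027,0.0115,0.0356,4.65,0],[0.0027,0.0143,0.0345,4.65,0],[0.0027,0.0171,0.0333,4.65,0]]], grip_force=25)

```text
time: 1.5
tool_pos: [0.4829, 0.29, 0.1996]
tool_rot: [2.347, 1.566, 1.199]
contact_force: [-1.0, 0.4, -0.5]
opening: 0.0462
```

```bash
python3 - <<'E'
from h import *
plan((.477,.2976,.115),25.5,7)
E
```

```text
t 1.5 pos [0.4829 0.29   0.1996] yaw 24.2 tilt [0.0016 0.0041] dyaw 1.3 F [-1.   0.4 -0.5] op 0.0462
[0.0121, -0.0004, -0.0013, np.float64(-0.19)]
[0.0121, -0.0004, -0.0013, np.float64(-0.19)]
[0.0121, -0.0004, -0.0013, np.float64(-0.19)]
[0.0121, -0.0003, -0.0013, np.float64(-0.19)]
[0.0121, -0.0003, -0.0013, np.float64(-0.19)]
[0.0121, -0.0003, -0.0013, np.float64(-0.19)]
[0.0121, -0.0003, -0.0013, np.float64(-0.19)]
```

Request:
play_rows(moves=[[[0.0121,-0.0004,-0.0013,-0.19,0],[0.0121,-0.0004,-0.0013,-0.19,0],[0.0121,-0.0004,-0.0013,-0.19,0],[0.0121,-0.0003,-0.0013,-0.19,0],[0.0121,-0.0003,-0.0013,-0.19,0],[0.0121,-0.0003,-0.0013,-0.19,0],[0.0121,-0.0003,-0.0013,-0.19,0],[0,0,0,0,0],[0,0,0,0,0],[0,0,0,0,0]]])

```text
time: 2.5
tool_pos: [0.4727, 0.2994, 0.1078]
tool_rot: [-2.758, 1.567, 2.407]
contact_force: [0.2, -0.8, 0.1]
opening: 0.0457
```

```bash
python3 - <<'E'
from h import *
plan((.477,.2976,.070),25.5,7)
for c in('top','side'):
    cv2.imwrite(f'pics/{c}1.png',robot.read_camera(c)[:,:,::-1])
import ov
for c in('top','side'): ov.ov(c,f'pics/{c}1.png','ov1')
a=[cv2.resize(cv2.imread('pics/ov1_%s.png'%t),(400,360)) for t in('top0','side0')]
cv2.imwrite('pics/ov1all.png',np.hstack(a))
E
```

```text
t 2.5 pos [0.4727 0.2994 0.1078] yaw 25.96 tilt [-0.0027  0.0024] dyaw -0.46 F [ 0.2 -0.8  0.1] op 0.0457
[0.0054, 0.0004, 0.0005, np.float64(0.07)]
[0.0054, 0.0005, 0.0005, np.float64(0.07)]
[0.0054, 0.0005, 0.0005, np.float64(0.07)]
[0.0054, 0.0005, 0.0005, np.float64(0.07)]
[0.0054, 0.0005, 0.0005, np.float64(0.07)]
[0.0054, 0.0005, 0.0005, np.float64(0.07)]
[0.0054, 0.0005, 0.0005, np.float64(0.07)]
```

View pics/ov1all.png

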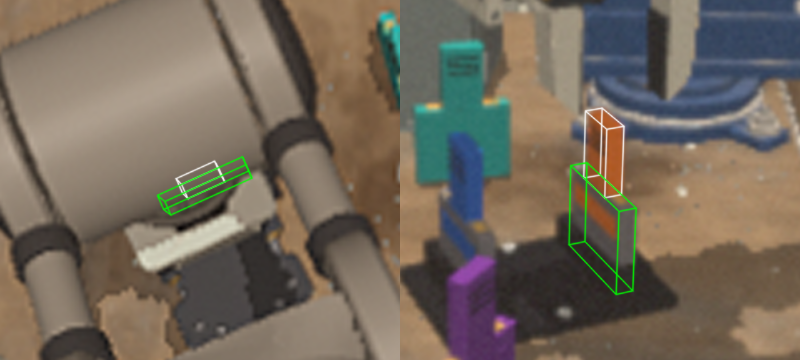

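Request:
play_rows(moves=[[[0.0052,0.0004,0.0004,0.07,0],[0.0052,0.0005,0.0004,0.07,0],[0.0052,0.0005,0.0004,0.07,0],[0.0052,0.0005,0.0004,0.07,-0.1],[0.0052,0.0005,0.0004,0.07,-0.2],[0.0052,0.0005,0.0004,0.07,-0.3],[0.003,0.0004,0.0003,0,-0.4],[0,0,0,0,-0.5],[0,0,0,0,-0.5],[0,0,0,0,-0.5]]])

```text
time: 3.6
tool_pos: [0.4783, 0.2981, 0.0713]
tool_rot: [2.955, 1.567, 1.828]
contact_force: [0.1, 0.6, -0.3]
opening: 0.0231
```

```bash
python3 - <<'E'
from h import *
plan((.477,.2976,.070),25.5,4)
for c in('side',):
    cv2.imwrite(f'pics/{c}2.png',robot.read_camera(c)[:,:,::-1])
    im=cv2.imread(f'pics/{c}2.png'); cv2.imwrite('pics/s2.png',cv2.resize(im[160:260,200:330],None,fx=6,fy=6,interpolation=cv2.INTER_CUBIC))
E
```

```text
t 3.6 pos [0.4783 0.2981 0.0713] yaw 25.43 tilt [-0.0008  0.0032] dyaw 0.07 F [ 0.1  0.6 -0.3] op 0.0231
[0.0003, -0.0003, -0.0, np.float64(-0.02)]
[0.0003, -0.0003, -0.0, np.float64(-0.02)]
[0.0003, -0.0003, -0.0, np.float64(-0.02)]
[0.0003, -0.0003, -0.0, np.float64(-0.02)]
```

View pics/s2.png

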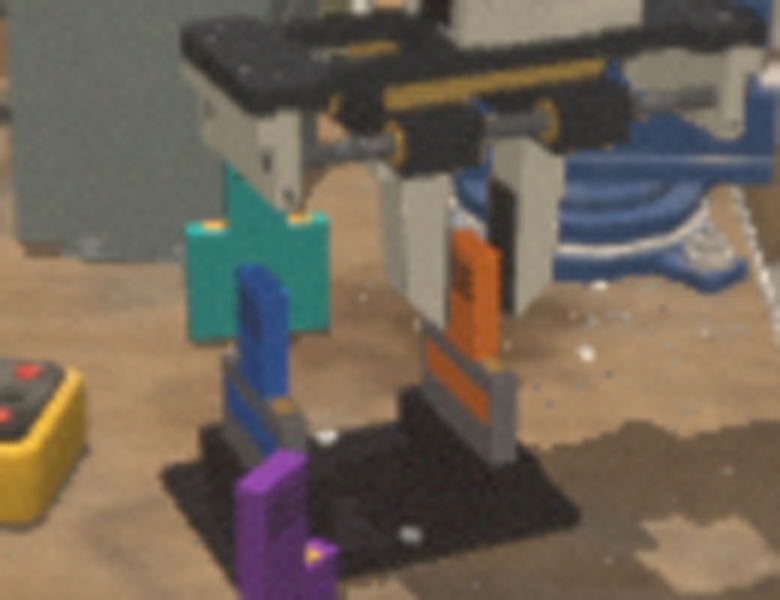

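Request:
play_rows(moves=[[[0,0,0,0,-0.6],[0,0,0,0,-0.65],[0,0,0,0,-0.7],[0,0,0,0,-0.75],[0,0,0,0,-0.8],[0,0,0,0,-0.9],[0,0,0,0,-1],[0,0,0,0,-1],[0,0,0,0,-1],[0,0,0,0,-1]]], grip_force=25)

```text
time: 4.65
tool_pos: [0.4783, 0.2982, 0.0721]
tool_rot: [2.72, 1.567, 1.593]
contact_force: [-1.2, -0.5, 0.6]
opening: 0.0099
```

```bash
python3 - <<'E'
from h import *
plan((.477,.2976,.16),25.5,9)
E
```

```text
t 4.65 pos [0.4783 0.2982 0.0721] yaw 25.44 tilt [-0.0001  0.0035] dyaw 0.06 F [-1.2 -0.5  0.6] op 0.0099
[-0.0098, -0.0001, -0.0, np.float64(-0.01)]
[-0.0098, -0.0001, -0.0, np.float64(-0.01)]
[-0.0098, -0.0001, -0.0, np.float64(-0.01)]
[-0.0098, -0.0001, -0.0, np.float64(-0.01)]
[-0.0098, -0.0001, -0.0, np.float64(-0.01)]
[-0.0098, -0.0001, -0.0, np.float64(-0.01)]
[-0.0098, -0.0001, -0.0, np.float64(-0.01)]
[-0.0098, -0.0001, -0.0, np.float64(-0.01)]
[-0.0098, -0.0001, -0.0, np.float64(-0.01)]
```

Request:
play_rows(moves=[[[-0.005,0,0,0,-1],[-0.006,0,0,0,-1],[-0.008,0,0,0,-1],[-0.012,0,0,0,-1],[-0.02,0,0,0,-1],[-0.03,0,0,0,-1],[-0.03,0,0,0,-1],[-0.03,0,0,0,-1],[-0.02,0,0,0,-1],[-0.005,0,0,0,-1]]])

```text
time: 5.65
tool_pos: [0.4777, 0.2973, 0.2505]
tool_rot: [2.371, 1.566, 1.244]
contact_force: [-0.0, 0.1, -1.6]
opening: 0.0096
```

```bash
python3 - <<'E'
from h import *
cv2.imwrite('pics/side3.png',robot.read_camera('side')[:,:,::-1])
im=cv2.imread('pics/side3.png'); cv2.imwrite('pics/s3.png',cv2.resize(im[90:290,190:350],None,fx=3,fy=3,interpolation=cv2.INTER_CUBIC))
plan((.604,.0205,.245),-5.35,10)
E
```

```text
t 5.7 pos [0.4777 0.2973 0.2503] yaw 25.43 tilt [0.0015 0.0043] dyaw -30.78 F [ 0.6  0.2 -0.8] op 0.0099
[0.0004, -0.0005, 0.0304, np.float64(3.08)]
[0.0004, 0.0012, 0.0304, np.float64(3.08)]
[0.0004, 0.0028, 0.0303, np.float64(3.08)]
[0.0004, 0.0044, 0.0301, np.float64(3.08)]
[0.0004, 0.006, 0.0298, np.float64(3.08)]
[0.0005, 0.0076, 0.0295, np.float64(3.08)]
[0.0005, 0.0092, 0.029, np.float64(3.08)]
[0.0005, 0.0107, 0.0285, np.float64(3.08)]
[0.0005, 0.0122, 0.0279, np.float64(3.08)]
[0.0005, 0.0137, 0.0272, np.float64(3.08)]
```

View pics/s3.png

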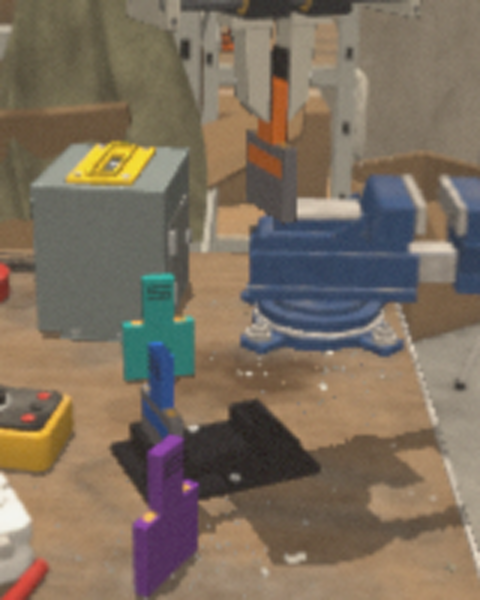

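Request:
play_rows(moves=[[[0,-0.0005,0.0304,3.08,-1],[0,0.0012,0.0304,3.08,-1],[0,0.0028,0.0303,3.08,-1],[0,0.0044,0.0301,3.08,-1],[0,0.006,0.0298,3.08,-1],[0,0.0076,0.0295,3.08,-1],[0,0.0092,0.029,3.08,-1],[0,0.0107,0.0285,3.08,-1],[0,0.0122,0.0279,3.08,-1],[0,0.008,0.016,1.8,-1]]])

```text
time: 6.7
tool_pos: [0.5946, 0.0232, 0.2379]
tool_rot: [-1.725, 1.554, 2.901]
contact_force: [0.0, 0.1, -1.1]
opening: 0.0101
```

```bash
python3 - <<'E'
from h import *
plan((.6165,.0205,.245),-5.35,4)
E
```

```text
t 6.7 pos [0.5946 0.0232 0.2379] yaw -4.94 tilt [-0.0167  0.0041] dyaw -0.41 F [ 0.   0.1 -1.1] op 0.0101
[-0.0019, 0.0055, 0.0002, np.float64(0.1)]
[-0.0019, 0.0055, 0.0002, np.float64(0.1)]
[-0.0019, 0.0055, 0.0002, np.float64(0.1)]
[-0.0019, 0.0055, 0.0002, np.float64(0.1)]
```

Request:
play_rows(moves=[[[-0.0015,0.005,0.0002,0.1,-1],[-0.0015,0.005,0.0002,0.1,-1],[-0.0015,0.005,0.0002,0.1,-1],[-0.0015,0.005,0.0002,0.1,-1],[0,0,0,0,-1],[0,0,0,0,-1],[0,0,0,0,-1],[0,0,0,0,-1],[0,0,0,0,-1],[0,0,0,0,-1]]])

```text
time: 7.7
tool_pos: [0.6146, 0.0241, 0.2423]
tool_rot: [-1.761, 1.549, 2.863]
contact_force: [0.9, 0.1, -1.1]
opening: 0.0097
```

```bash
python3 - <<'E'
from h import *
plan((.6165,.0205,.215),-5.35,5)
for c in('top','side'):
    cv2.imwrite(f'pics/{c}4.png',robot.read_camera(c)[:,:,::-1])
im=cv2.imread('pics/side4.png'); cv2.imwrite('pics/s4.png',cv2.resize(im[90:210,180:280],None,fx=5,fy=5,interpolation=cv2.INTER_CUBIC))
im=cv2.imread('pics/top4.png'); cv2.imwrite('pics/t4.png',cv2.resize(im[110:230,260:400],None,fx=5,fy=5,interpolation=cv2.INTER_CUBIC))
E
```

```text
t 7.7 pos [0.6146 0.0241 0.2423] yaw -5.09 tilt [-0.0207  0.0059] dyaw -0.26 F [ 0.9  0.1 -1.1] op 0.0097
[0.0054, 0.0006, 0.0007, np.float64(0.05)]
[0.0054, 0.0006, 0.0007, np.float64(0.05)]
[0.0054, 0.0006, 0.0007, np.float64(0.05)]
[0.0054, 0.0006, 0.0007, np.float64(0.05)]
[0.0054, 0.0006, 0.0007, np.float64(0.05)]
```

View pics/s4.png

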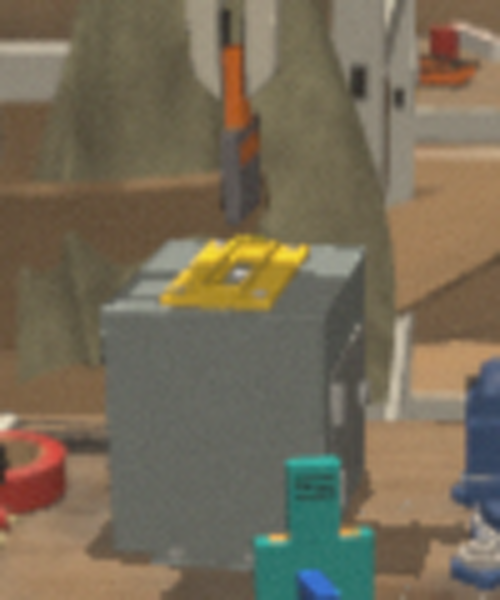

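View pics/t4.png

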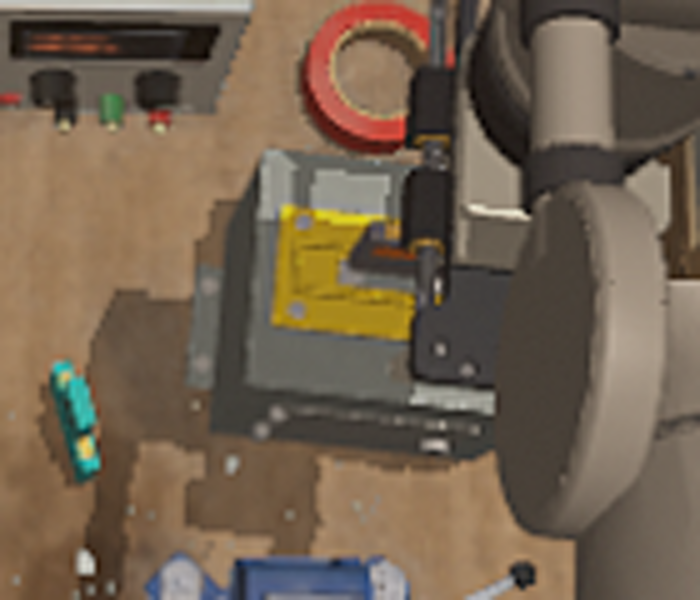

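```bash
cat > ov2.py <<'E'
from h import *
def batt(s,off=0.0,tipabove=0.0135):
    Rm=Ro.from_euler('xyz',s['tool_rot']).as_matrix(); p=np.array(s['tool_pos'])
    def bx(x0,x1,hz,hy=.005):
        return np.array([p+Rm@np.array([x,sy*hy,off+sz*hz]) for x in(x0,x1) for sy,sz in((-1,-1),(1,-1),(1,1),(-1,1))])
    return bx(tipabove,tipabove+.05,.03), bx(tipabove-.04,tipabove,.013)
def go(tag,off=0.0,cb=(.6165,.0205)):
    s=robot.observe(); out=[]
    for c,(r0,r1,c0,c1) in(('top',(130,200,290,380)),('side',(95,165,190,280))):
        im=cv2.imread(f'pics/{c}{tag}.png'); im=cv2.resize(im,None,fx=4,fy=4,interpolation=cv2.INTER_CUBIC)
        raw=im.copy()
        A,B=batt(s,off); draw(im,c,A,(0,255,0)); draw(im,c,B,(255,255,255))
        thb=np.radians(-5.35); draw(im,c,boxpts(cb,thb,(.0065,.031),.1449,.145),(0,0,255)); draw(im,c,boxpts(cb,thb,(.0105,.05),.1449,.15),(255,0,255))
        out.append(np.hstack([raw[r0*4:r1*4,c0*4:c1*4],im[r0*4:r1*4,c0*4:c1*4]]))
    cv2.imwrite(f'pics/o{tag}.png',np.vstack(out))
E
python3 -c "
import ov2; ov2.go('4')"
```

```text
(no output)
```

View pics/o4.png

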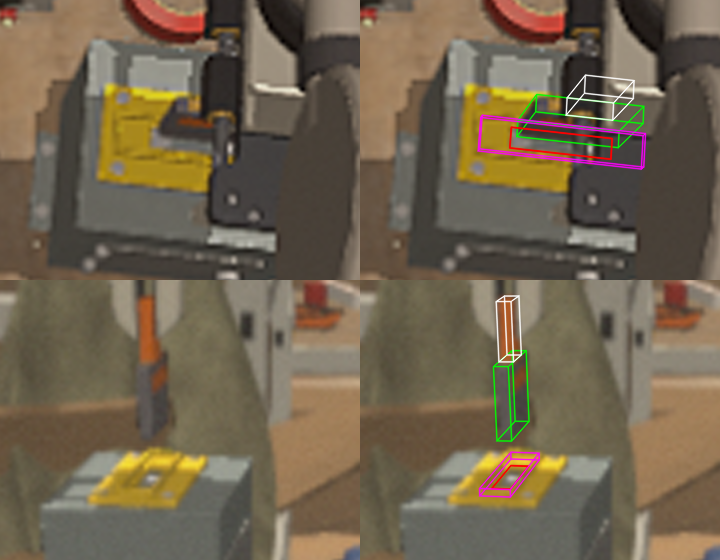

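```bash
python3 - <<'E'
from h import *
plan((.6176,.0199,.217),-5.35,6)
E
```

```text
t 7.8 pos [0.6147 0.024  0.2423] yaw -5.09 tilt [-0.0207  0.0059] dyaw -0.26 F [ 0.5 -0.2 -2.1] op 0.0099
[0.0042, 0.0006, 0.0007, np.float64(0.04)]
[0.0042, 0.0006, 0.0007, np.float64(0.04)]
[0.0042, 0.0006, 0.0007, np.float64(0.04)]
[0.0042, 0.0006, 0.0007, np.float64(0.04)]
[0.0042, 0.0006, 0.0007, np.float64(0.04)]
[0.0042, 0.0006, 0.0007, np.float64(0.04)]
```

Request:
play_rows(moves=[[[0.004,0.0006,0.0007,0.04,-1],[0.004,0.0006,0.0007,0.04,-1],[0.004,0.0006,0.0007,0.04,-1],[0.004,0.0006,0.0007,0.04,-1],[0.004,0.0006,0.0007,0.04,-1],[0.002,0.0006,0.0007,0.04,-1],[0,0,0,0,-1],[0,0,0,0,-1],[0,0,0,0,-1],[0,0,0,0,-1]]])

```text
time: 8.8
tool_pos: [0.6175, 0.0189, 0.2176]
tool_rot: [-1.747, 1.548, 2.871]
contact_force: [0.3, -0.1, -2.1]
opening: 0.0102
```

```bash
python3 - <<'E'
from h import *
for c in('top','side'):
    cv2.imwrite(f'pics/{c}5.png',robot.read_camera(c)[:,:,::-1])
import ov2; ov2.go('5')
plan((.6176,.0199,.215),-5.35,1)
E
```

```text
t 8.9 pos [0.6175 0.0189 0.2176] yaw -5.38 tilt [-0.0216  0.006 ] dyaw 0.03 F [-0.  -0.7 -1.1] op 0.0095
[0.0026, 0.0, -0.001, np.float64(-0.03)]
```

View pics/o5.png

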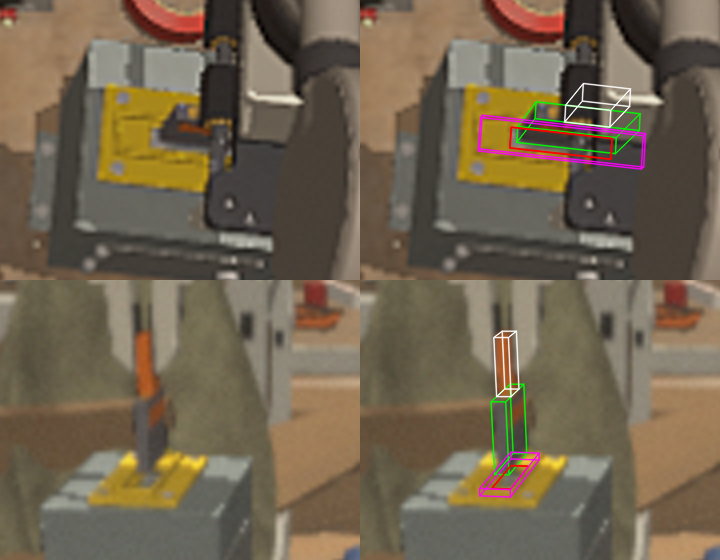

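Request:
play_rows(moves=[[[0.001,0,-0.0004,0,-1],[0.001,0,-0.0004,0,-1],[0.001,0,0,0,-1],[0.001,0,0,0,-1],[0.001,0,0,0,-1],[0.001,0,0,0,-1],[0.001,0,0,0,-1],[0.001,0,0,0,-1],[0,0,0,0,-1],[0,0,0,0,-1]]])

```text
time: 9.9
tool_pos: [0.6174, 0.0199, 0.209]
tool_rot: [-1.749, 1.548, 2.87]
contact_force: [0.7, -0.8, -1.1]
opening: 0.0099
```

```bash
python3 - <<'E'
from h import *
plan((.6176,.0199,.205),-5.35,1)
E
```

```text
t 9.9 pos [0.6174 0.0199 0.209 ] yaw -5.38 tilt [-0.0215  0.006 ] dyaw 0.03 F [ 0.7 -0.8 -1.1] op 0.0099
[0.004, 0.0003, -0.0, np.float64(-0.03)]
```

Request:
play_rows(moves=[[[0.0007,0,0,0,-1],[0.0007,0,0,0,-1],[0.0007,0,0,0,-1],[0.0007,0,0,0,-1],[0.0007,0,0,0,-1],[0,0,0,0,-1],[0,0,0,0,-1],[0,0,0,0,-1],[0,0,0,0,-1],[0,0,0,0,-1]]])

```text
time: 10.9
tool_pos: [0.6174, 0.0199, 0.2053]
tool_rot: [-1.751, 1.549, 2.868]
contact_force: [-0.1, -0.1, -2.0]
opening: 0.0095
```

```bash
python3 - <<'E'
from h import *
s=robot.observe(); print(s['torque'])
plan((.6176,.0199,.205),-5.35,1)
E
```

```text
[-0.06524009  0.05389918 -0.01764289]
t 10.9 pos [0.6174 0.0199 0.2053] yaw -5.38 tilt [-0.0212  0.006 ] dyaw 0.03 F [-0.1 -0.1 -2. ] op 0.0095
[0.0003, 0.0002, -0.0, np.float64(-0.03)]
```

Request:
play_rows(moves=[[[0.0012,0,0,0,-1],[0.0012,0,0,0,-1],[0.0012,0,0,0,-1],[0.0012,0,0,0,-1],[0.0012,0,0,0,-1],[0.0012,0,0,0,-1],[0.0012,0,0,0,-1],[0.0012,0,0,0,-1],[0.0012,0,0,0,-1],[0,0,0,0,-1]]])

```text
time: 11.9
tool_pos: [0.6178, 0.0199, 0.1966]
tool_rot: [-1.785, 1.553, 2.834]
contact_force: [-2.8, 0.7, 3.6]
opening: 0.0098
```

```bash
python3 - <<'E'
from h import *
s=robot.observe(); print(s['torque'])
plan((.6176,.0199,.205),-5.35,1)
E
```

```text
[-0.04760886  0.48452504 -0.05031965]
t 11.9 pos [0.6178 0.0199 0.1966] yaw -5.38 tilt [-0.0172  0.0055] dyaw 0.03 F [-2.8  0.7  3.6] op 0.0098
[-0.0084, -0.0003, -0.0, np.float64(-0.03)]
```

Request:
play_rows(moves=[[[0.0015,0,0,0,-1],[0.0015,0,0,0,-1],[0.0015,0,0,0,-1],[0.0015,0,0,0,-1],[0.0015,0,0,0,-1],[0.0015,0,0,0,-1],[0.0015,0,0,0,-1],[0.0015,0,0,0,-1],[0.0015,0,0,0,-1],[0,0,0,0,-1]]])

```text
time: 12.9
tool_pos: [0.6168, 0.0202, 0.1868]
tool_rot: [-1.804, 1.555, 2.815]
contact_force: [-1.7, -0.5, 2.1]
opening: 0.0099
```

```bash
python3 - <<'E'
from h import *
s=robot.observe(); print(s['torque'])
plan((.6176,.0199,.205),-5.35,1)
cv2.imwrite('pics/side6.png',robot.read_camera('side')[:,:,::-1])
im=cv2.imread('pics/side6.png'); cv2.imwrite('pics/s6.png',cv2.resize(im[90:180,190:290],None,fx=5,fy=5,interpolation=cv2.INTER_CUBIC))
E
```

```text
[-0.10966186  0.37655776 -0.05211741]
t 12.9 pos [0.6168 0.0202 0.1868] yaw -5.36 tilt [-0.0154  0.0052] dyaw 0.01 F [-1.7 -0.5  2.1] op 0.0099
[-0.0182, 0.0005, 0.0001, np.float64(-0.01)]
```

View pics/s6.png

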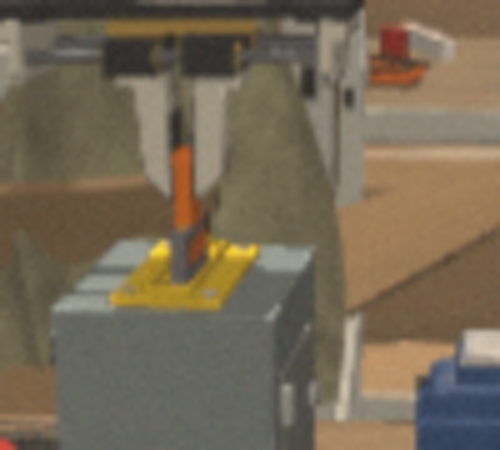

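Request:
play_rows(moves=[[[0.002,0,0,0,-1],[0.002,0,0,0,-1],[0.002,0,0,0,-1],[0.002,0,0,0,-1],[0.002,0,0,0,-1],[0.002,0,0,0,-1],[0.002,0,0,0,-1],[0.002,0,0,0,-1],[0.002,0,0,0,-1],[0,0,0,0,-1]]])

```text
time: 13.95
tool_pos: [0.6167, 0.0203, 0.1665]
tool_rot: [-1.812, 1.554, 2.807]
contact_force: [-1.9, 0.3, 1.1]
opening: 0.0097
```

```bash
python3 - <<'E'
from h import *
s=robot.observe(); print(s['torque'])
plan((.6176,.0199,.205),-5.35,1)
E
```

```text
[-0.061929    0.25229943  0.0082341 ]
t 13.95 pos [0.6167 0.0203 0.1665] yaw -5.37 tilt [-0.0156  0.0054] dyaw 0.02 F [-1.9  0.3  1.1] op 0.0097
[-0.0385, 0.0003, 0.0001, np.float64(-0.02)]
```

Request:
play_rows(moves=[[[0.001,0,0,0,-1],[0.001,0,0,0,-1],[0.001,0,0,0,-1],[0.001,0,0,0,-1],[0.001,0,0,0,-1],[0.001,0,0,0,-1],[0.001,0,0,0,-1],[0.001,0,0,0,-1],[0.001,0,0,0,-1],[0,0,0,0,-1]]])

```text
time: 14.95
tool_pos: [0.6166, 0.0203, 0.1569]
tool_rot: [-1.813, 1.555, 2.806]
contact_force: [-1.4, 0.7, 2.3]
opening: 0.0097
```

```bash
python3 - <<'E'
from h import *
s=robot.observe(); print(s['torque'])
plan((.6176,.0199,.205),-5.35,1)
cv2.imwrite('pics/side7.png',robot.read_camera('side')[:,:,::-1])
im=cv2.imread('pics/side7.png'); cv2.imwrite('pics/s7.png',cv2.resize(im[90:180,190:290],None,fx=5,fy=5,interpolation=cv2.INTER_CUBIC))
E
```

```text
[-0.06830802  0.38014752 -0.07001445]
t 14.95 pos [0.6166 0.0203 0.1569] yaw -5.37 tilt [-0.0154  0.0054] dyaw 0.02 F [-1.4  0.7  2.3] op 0.0097
[-0.0481, 0.0003, 0.0001, np.float64(-0.02)]
```

View pics/s7.png

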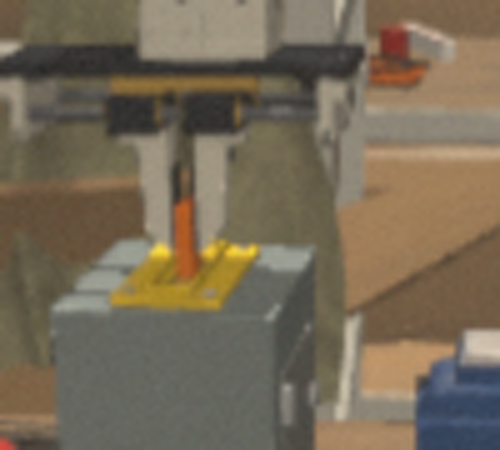

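Request:
play_rows(moves=[[[0.001,0,0,0,-1],[0.001,0,0,0,-1],[0.001,0,0,0,-1],[0.0007,0,0,0,-1],[0,0,0,0,-1],[0,0,0,0,-0.72],[0,0,0,0,-0.7],[0,0,0,0,-0.7],[0,0,0,0,-0.7],[0,0,0,0,-0.7]]])

```text
time: 16.0
tool_pos: [0.617, 0.0203, 0.1519]
tool_rot: [-1.818, 1.555, 2.8]
contact_force: [-0.7, -0.2, -0.2]
opening: 0.0137
```

```bash
python3 - <<'E'
from h import *
s=robot.observe(); print(s['torque'])
plan((.6176,.0199,.205),-5.35,1)
cv2.imwrite('pics/side8.png',robot.read_camera('side')[:,:,::-1])
im=cv2.imread('pics/side8.png'); cv2.imwrite('pics/s8.png',cv2.resize(im[90:180,190:290],None,fx=5,fy=5,interpolation=cv2.INTER_CUBIC))
E
```

```text
[-0.19970421  0.13034956 -0.02913707]
t 16.0 pos [0.617  0.0203 0.1519] yaw -5.37 tilt [-0.015   0.0053] dyaw 0.02 F [-0.7 -0.2 -0.2] op 0.0137
[-0.0531, -0.0002, 0.0001, np.float64(-0.02)]
```

View pics/s8.png

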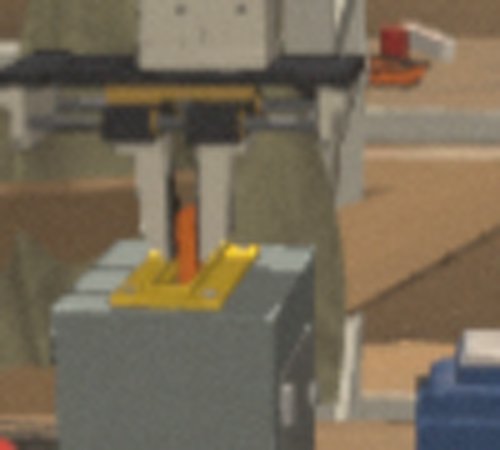

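Request:
play_rows(moves=[[[-0.003,0,0,0,-0.7],[-0.003,0,0,0,-0.7],[-0.003,0,0,0,-0.7],[-0.003,0,0,0,-0.7],[-0.003,0,0,0,-0.7],[0,0,0,0,-0.7],[0,0,0,0,-0.8],[0,0,0,0,-0.9],[0,0,0,0,-1],[0,0,0,0,-1]]])

```text
time: 17.05
tool_pos: [0.6168, 0.0202, 0.1687]
tool_rot: [-1.803, 1.554, 2.816]
contact_force: [-1.0, -0.7, 0.6]
opening: 0.0097
```

```bash
python3 - <<'E'
from h import *
s=robot.observe(); print(s['torque'])
plan((.6176,.0199,.205),-5.35,1)
cv2.imwrite('pics/side9.png',robot.read_camera('side')[:,:,::-1])
im=cv2.imread('pics/side9.png'); cv2.imwrite('pics/s9.png',cv2.resize(im[90:180,190:290],None,fx=5,fy=5,interpolation=cv2.INTER_CUBIC))
E
```

```text
[-0.0701258   0.23198312 -0.01044533]
t 17.05 pos [0.6168 0.0202 0.1687] yaw -5.36 tilt [-0.0156  0.0053] dyaw 0.01 F [-1.  -0.7  0.6] op 0.0097
[-0.0363, 0.0003, 0.0001, np.float64(-0.01)]
```

View pics/s9.png

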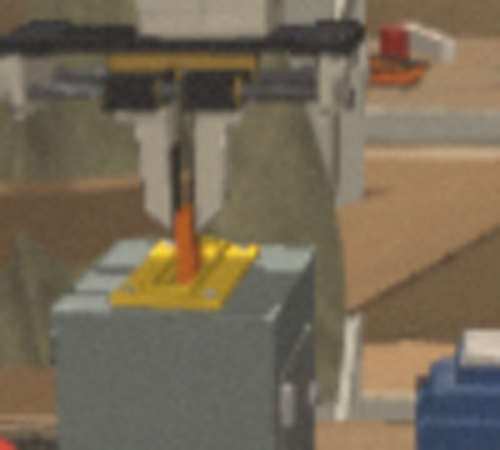

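Regripped near the tab's top (opening 9.7 mm). Pushing on down.

Request:
play_rows(moves=[[[0.0015,0,0,0,-1],[0.0015,0,0,0,-1],[0.0015,0,0,0,-1],[0.0015,0,0,0,-1],[0.0015,0,0,0,-1],[0.0015,0,0,0,-1],[0.0015,0,0,0,-1],[0.0015,0,0,0,-1],[0.0015,0,0,0,-1],[0,0,0,0,-1]]])

```text
time: 18.1
tool_pos: [0.6166, 0.0203, 0.1548]
tool_rot: [-1.818, 1.555, 2.801]
contact_force: [-1.4, -0.3, 2.3]
opening: 0.0096
```

```bash
python3 - <<'E'
from h import *
s=robot.observe(); print(s['torque'])
plan((.6176,.0199,.205),-5.35,1)
cv2.imwrite('pics/side10.png',robot.read_camera('side')[:,:,::-1])
im=cv2.imread('pics/side10.png'); cv2.imwrite('pics/s10.png',cv2.resize(im[90:180,190:290],None,fx=5,fy=5,interpolation=cv2.INTER_CUBIC))
E
```

```text
[-0.08612972  0.32869229 -0.05502925]
t 18.1 pos [0.6166 0.0203 0.1548] yaw -5.36 tilt [-0.0149  0.0053] dyaw 0.01 F [-1.4 -0.3  2.3] op 0.0096
[-0.0502, 0.0002, 0.0002, np.float64(-0.01)]
```

View pics/s10.png

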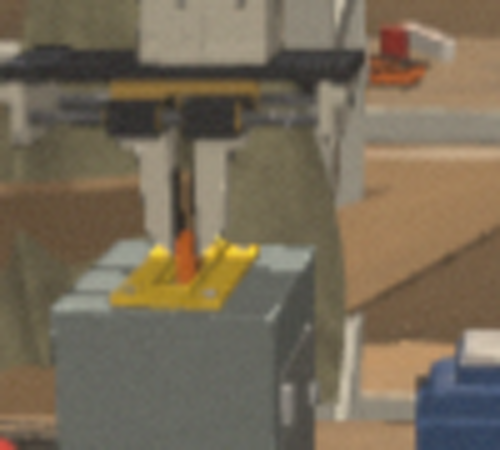

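Request:
play_rows(moves=[[[0.001,0,0,0,-1],[0.001,0,0,0,-1],[0,0,0,0,-1],[0,0,0,0,-0.7],[0,0,0,0,-0.65],[0,0,0,0,-0.65],[-0.005,0,0,0,-0.65],[-0.005,0,0,0,-0.65],[-0.007,0,0,0,-0.65],[-0.005,0,0,0,-0.65]]])

```text
time: 19.15
tool_pos: [0.6172, 0.0201, 0.1749]
tool_rot: [-1.808, 1.554, 2.811]
contact_force: [0.2, 0.2, -0.4]
opening: 0.0164
```

```bash
python3 - <<'E'
from h import *
plan((.6176,.0199,.205),-5.35,1)
cv2.imwrite('pics/side11.png',robot.read_camera('side')[:,:,::-1])
im=cv2.imread('pics/side11.png'); cv2.imwrite('pics/s11.png',cv2.resize(im[90:180,190:290],None,fx=5,fy=5,interpolation=cv2.INTER_CUBIC))
E
```

```text
t 19.15 pos [0.6172 0.0201 0.1749] yaw -5.37 tilt [-0.0156  0.0054] dyaw 0.02 F [ 0.2  0.2 -0.4] op 0.0164
[-0.0301, -0.0001, 0.0001, np.float64(-0.02)]
```

View pics/s11.png

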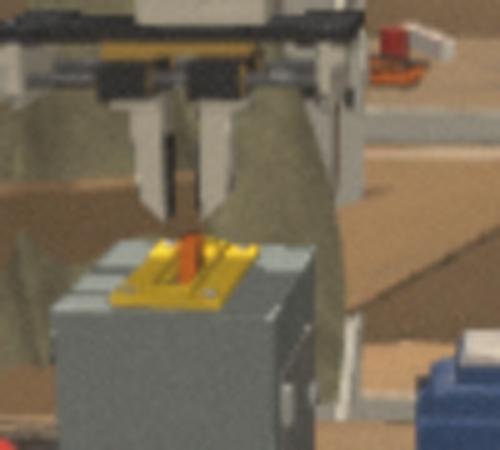

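Request:
play_rows(moves=[[[-0.001,0,0,0,-1],[0,0,0,0,-1],[0,0,0,0,-1],[0,0,0,0,-1],[0,0,0,0,-1],[0.0015,0,0,0,-1],[0.0015,0,0,0,-1],[0.0015,0,0,0,-1],[0.0015,0,0,0,-1],[0,0,0,0,-1]]], grip_force=10)

```text
time: 20.2
tool_pos: [0.6172, 0.0202, 0.1699]
tool_rot: [-1.816, 1.555, 2.802]
contact_force: [-0.5, -0.2, 0.7]
opening: 0.0006
```

```bash
python3 - <<'E'
from h import *
plan((.6176,.0199,.205),-5.35,1)
cv2.imwrite('pics/side12.png',robot.read_camera('side')[:,:,::-1])
im=cv2.imread('pics/side12.png'); cv2.imwrite('pics/s12.png',cv2.resize(im[90:180,190:290],None,fx=5,fy=5,interpolation=cv2.INTER_CUBIC))
E
```

```text
t 20.2 pos [0.6172 0.0202 0.1699] yaw -5.37 tilt [-0.015   0.0053] dyaw 0.02 F [-0.5 -0.2  0.7] op 0.0006
[-0.0351, -0.0001, 0.0001, np.float64(-0.02)]
```

View pics/s12.png

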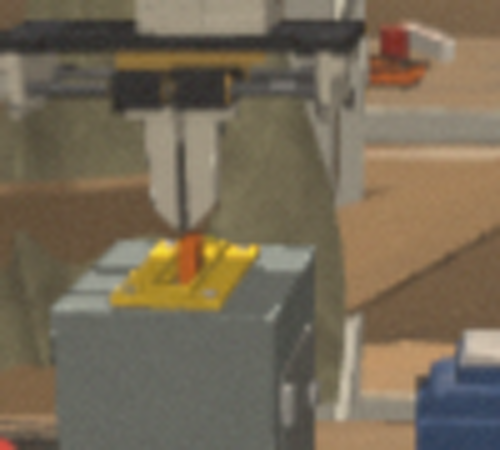

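Request:
play_rows(moves=[[[0,-0.0015,0,0,-1],[0,-0.001,0,0,-1],[0.001,0,0,0,-1],[0.001,0,0,0,-1],[0.001,0,0,0,-1],[0.001,0,0,0,-1],[0.001,0,0,0,-1],[0.001,0,0,0,-1],[0.001,0,0,0,-1],[0,0,0,0,-1]]])

```text
time: 21.25
tool_pos: [0.6146, 0.0204, 0.1631]
tool_rot: [-1.833, 1.556, 2.786]
contact_force: [0.3, 0.9, -0.3]
opening: 0.0005
```

```bash
python3 - <<'E'
from h import *
plan((.6176,.0199,.205),-5.35,1)
cv2.imwrite('pics/side13.png',robot.read_camera('side')[:,:,::-1])
im=cv2.imread('pics/side13.png'); cv2.imwrite('pics/s13.png',cv2.resize(im[90:180,190:290],None,fx=5,fy=5,interpolation=cv2.INTER_CUBIC))
E
```

```text
t 21.25 pos [0.6146 0.0204 0.1631] yaw -5.37 tilt [-0.0139  0.0052] dyaw 0.02 F [ 0.3  0.9 -0.3] op 0.0005
[-0.042, 0.0024, 0.0001, np.float64(-0.02)]
```

View pics/s13.png

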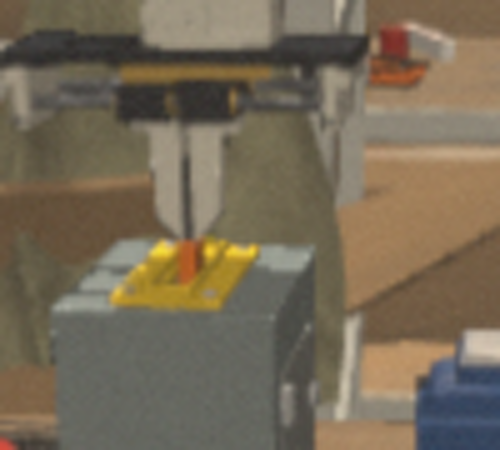

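Fingers are now over the tab, just touching. Pushing gently down.

Request:
play_rows(moves=[[[0.001,0,0,0,-1],[0.001,0,0,0,-1],[0.001,0,0,0,-1],[0.001,0,0,0,-1],[0.001,0,0,0,-1],[0.001,0,0,0,-1],[0.001,0,0,0,-1],[0,0,0,0,-1],[0,0,0,0,-1],[0,0,0,0,-1]]])

```text
time: 22.3
tool_pos: [0.6144, 0.0205, 0.155]
tool_rot: [-1.828, 1.555, 2.79]
contact_force: [-0.3, 0.5, 0.1]
opening: 0.0006
```

```bash
python3 - <<'E'
from h import *
plan((.6176,.0199,.205),-5.35,1)
cv2.imwrite('pics/side14.png',robot.read_camera('side')[:,:,::-1])
im=cv2.imread('pics/side14.png'); cv2.imwrite('pics/s14.png',cv2.resize(im[90:180,190:290],None,fx=5,fy=5,interpolation=cv2.INTER_CUBIC))
E
```

```text
t 22.3 pos [0.6144 0.0205 0.155 ] yaw -5.37 tilt [-0.0144  0.0053] dyaw 0.02 F [-0.3  0.5  0.1] op 0.0006
[-0.05, 0.0025, 0.0001, np.float64(-0.02)]
```

View pics/s14.png

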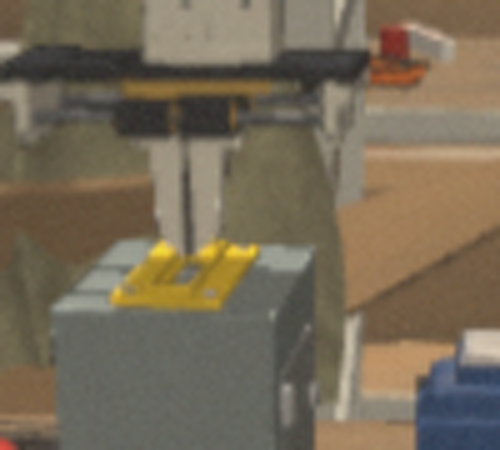

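Request:
play_rows(moves=[[[-0.005,0,0,0,-1],[-0.01,0,0,0,-1],[-0.015,0,0,0,-1],[-0.02,0,0,0,-1],[-0.02,0,0,0,-1],[-0.01,-0.005,-0.01,0,-1],[0,-0.005,-0.02,0,-1],[0,-0.005,-0.03,0,-1],[0,-0.005,-0.03,0,-1],[0,0,-0.03,0,-1]]])

```text
time: 23.35
tool_pos: [0.6064, 0.1437, 0.2455]
tool_rot: [-1.997, 1.56, 2.615]
contact_force: [1.0, 0.0, 0.0]
opening: 0.0001
```

Request:
play_rows(moves=[[[0,0,-0.03,0,-1],[0,0,-0.02,0,-1],[0,0,-0.01,0,-1],[0,0,0,0,-1],[0,0,0,0,-1],[0,0,0,0,-1],[0,0,0,0,-1],[0,0,0,0,-1],[0,0,0,0,-1],[0,0,0,0,-1]]])

```text
time: 24.35
tool_pos: [0.6099, 0.2083, 0.2475]
tool_rot: [-2.034, 1.56, 2.58]
contact_force: [0.5, -0.1, 0.1]
opening: 0.0004
```

```bash
python3 - <<'E'
from h import *
plan((.6176,.0199,.205),-5.35,1)
for c in('top','side'): cv2.imwrite(f'pics/{c}15.png',robot.read_camera(c)[:,:,::-1])
im=cv2.imread('pics/side15.png');A=cv2.resize(im[120:270,180:330],(400,400),interpolation=cv2.INTER_CUBIC)
im=cv2.imread('pics/top15.png');B=cv2.resize(im[115:215,290:390],(400,400),interpolation=cv2.INTER_CUBIC)
cv2.imwrite('pics/f15.png',np.hstack([A,B]))
for l in('spent_battery','good_battery'): print(l,robot.spot_in('side',l))
E
```

```text
t 24.35 pos [0.6099 0.2083 0.2475] yaw -5.64 tilt [-0.0092  0.0058] dyaw 0.29 F [ 0.5 -0.1  0.1] op 0.0004
[0.0414, 0.0266, 0.1869, np.float64(-0.29)]
spent_battery [{'point': [245.7, 265.2], 'score': 0.86}]
good_battery [{'point': [242.6, 221.1], 'score': 0.88}]
```

View pics/f15.png

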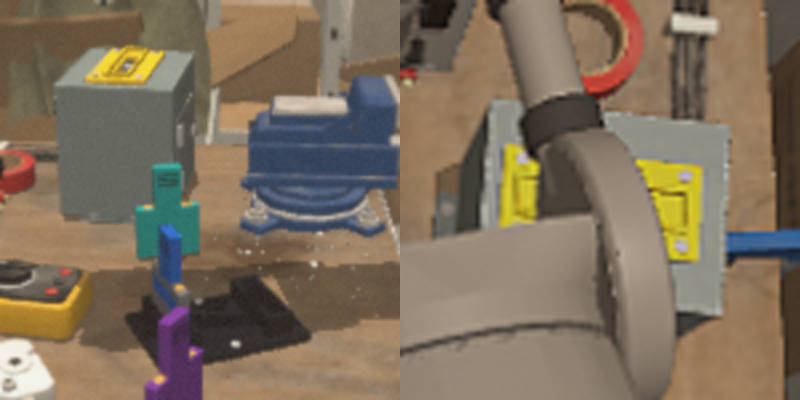

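Request:
play_rows(moves=[[[0,-0.01,-0.02,0,-1],[0,-0.015,-0.025,0,-1],[0,-0.02,-0.025,0,-1],[0,-0.02,-0.025,0,-1],[0,-0.02,-0.025,0,-1],[0,-0.015,-0.02,0,-1],[0,-0.01,-0.01,0,-1],[0,0,0,0,-1],[0,0,0,0,-1],[0,0,0,0,-1]]])

```text
time: 25.55
tool_pos: [0.5132, 0.3724, 0.2485]
tool_rot: [-1.965, 1.561, 2.647]
contact_force: [0.1, -0.4, -0.5]
opening: 0.0002
```

```bash
python3 - <<'E'
from h import *
for c in('top','side'): cv2.imwrite(f'pics/{c}16.png',robot.read_camera(c)[:,:,::-1])
im=cv2.imread('pics/side16.png');A=cv2.resize(im[120:270,180:330],(400,400),interpolation=cv2.INTER_CUBIC)
im=cv2.imread('pics/top16.png');B=cv2.resize(im[115:215,290:390],(400,400),interpolation=cv2.INTER_CUBIC)
cv2.imwrite('pics/f16.png',np.hstack([A,B])); s=robot.observe(); print(s['time'],s['tool_pos'])
E
```

```text
25.65 [0.51335848 0.37218269 0.24846669]
```

View pics/f16.png

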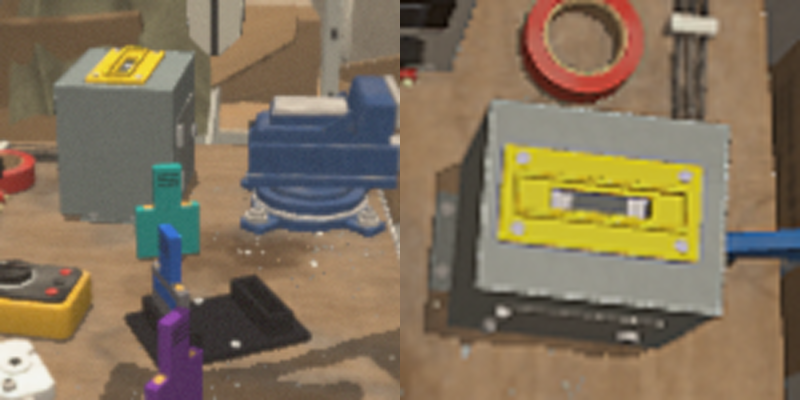

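The slot is empty and both flap prongs are back up. The blue battery still stands in its pocket, and the robot is clear of everything.

```bash
python3 - <<'E'
from cell import robot
print(robot.hand_in())
E
```

```text
the job is handed in; nothing more can be done
None
```

The spent battery (orange tab) is in the return box, and the job was handed in at about 25.7 s of the 61 s limit.

- **Pick:** I gripped the battery by its tab and lifted it out of the stand.
- **Slot:** I found the insert's offset from the top picture. The battery went down into the slot, tab up, without touching the insert, so no search by feel was needed.
- **Push:** I lowered it past the flap, loosened and regripped higher up the tab, and released it. Then I pushed the tab with closed fingers until it dropped. The largest wrist force read at the end of any move was about 5 N; forces within moves were not logged.

**Last checks:**
- The top picture shows the slot empty and the flap prongs back up.
- The side picture shows nothing sticking out of the box, the spent battery's pocket empty and the blue battery still standing in its place.
- The "spent_battery" network still reported one find, at the purple look-alike.
- The arm is clear of everything.

**Imperfections:** The tool was up to about 1.2 degrees off vertical after the transfer, and the released tab leaned about 3 mm to one side. I shifted the fingers to match before the final push. The battery can't be seen inside the box, so the drop is inferred from the clear slot, the reset flap and the near-zero force.

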